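# Put soap bar and scrubber away in the fitted wash box

## Robot

A 6-joint arm with a two-finger parallel gripper is mounted at the origin on the work surface. World frame = base frame: x ahead of the robot, y to its left, z up, the work surface at z = 0. Lengths are in m, angles in rad, forces in N, time in s.
With the tool pointing down it reaches from about 0.3 to 0.825 m from the base axis. Payload 5.4 kg.
Tool frame: the origin (TCP) lies midway between the tips of the shut fingers; the grasp point (between the pads) lies grip_point_offset behind it (grip_point_offset is the distance from the TCP to the grasp point, in m); z points along the fingers, y is the line along which they close (so a half turn about z gives the same grasp; the last joint's range is limited). The gripper opens to 92 mm and grips with 3 to 60 N. Pads are 20 mm wide; open, the fingers measure 128 mm over their backs; the gripper's body (75 mm by 189 mm) begins 69 mm behind the grasp point.
Start: joints at [-1.432, 0.158, 1.597, -0, 1.386, -0.21], TCP at [0.196, -0.54, 0.215] pointing down, gripper open.
Joint ranges: [-2.91, 2.91], [-0.94, 2.29], [0.18, 2.7], [-1.29, 4.43], [0.17, 2.64], [-3, 3]. Speed limits (rad/s): [2.57, 2.57, 3.14, 3.14, 3.14, 3.14].

## Interface

Orientations are given as a rotation vector (axis times angle).
In Python, from workcell import get_state, snapshot, camera_model, job_done, grip_point_offset gives the robot as it stands. The module is installed in compiled form; this text tells all that it offers.
- The arm moves only by the tool jog_arm, never from a script. Its argument "series" is text: rows parted by semicolons, each of 5 numbers parted by spaces: the closure, from 0 (fully open) to 1 (shut), then the shift along the world's x, y, z in mm, then the turn about the world's z in degrees. In form: gripper x y z spin; .... A call has 1 to 12 rows; each row is the pose to reach, as a shift and turn from the pose commanded when the call began; what a row does not reach only later rows make up. A row lasts 1/10 s, in which the tool goes at most 50 mm and 8.59 degrees, less where a joint would pass 70% of its speed; a pose out of reach is approached as far as the arm can. A call with a gripper value outside its range is refused whole. The fingers move at their own pace and stop on an object; the grip force is fixed at half the most. Time passes only in rows, so rows that repeat a pose let the fingers close. It gives the time, the measured TCP pose, the force, the opening and the grip force at its end, in the units of the state.
- get_state(): the state, without advancing time (a new reading comes with each control period).
- snapshot(name): name is "scene" or "top" or "wrist"; returns (picture, depth): 480x640x3 uint8, red, green, blue; 480x640 float32, m along the optical axis (not along the pixel's ray), 0 where there is no reading.
- camera_model(name): a dict with "fx", "fy", "cx", "cy" (pixels), "view" (4x4, takes a point from world to camera coordinates). Camera axes: x right, y up, looking along -z (the intrinsics and any distortion apply to the point x, -y, -z); pixel columns grow to the right and rows downward; lengths in m; the calibration is good to about 2 mm. A picture is of the moment at which its call begins: read the wrist's pose just before it. camera_model takes no time and is no camera call; for the wrist camera it gives the pose at the moment of the call.
- job_done(): hands the job in; it is judged then, once.
The state is a dict: "time_s": time; "joints": joint angles; "qd": joint speeds; "tau": joint torques, N m; "ee_pos": TCP position; "eef_rot": TCP orientation; "force": force on the tool from outside, world axes, zero at the start; "moment": the same for the moment, N m; "opening": opening from 0.0 (shut) to 1.0 (fully open); "finger_force": force on a finger pad.
Only numpy, scipy, OpenCV 4.12 (cv2) and the standard library are available. Lean on these libraries where they do the work, as an engineer would, in place of code of your own. Each camera call takes 0.05 s, during which the arm holds its last target. There are 200 camera calls.

## Task

Put the soap bar and the round scrubber from the sloping drainer away in the teal wash box, each lying flat on the bottom of the well that matches its outline (scrubber knob up), and then close the lid fully. The lid stands half open and may have to be pushed further back first. Leave the cup, bottle, jar, brush, tin and mug standing where they are.

Things in the scene. Friction and masses are not known exactly. Their poses are not given: they have to be found in the camera images.
- washbox: Teal open box, fixed, 140 (x) by 250 (y) by 66 mm high, walls 5 mm, origin at the centre of its underside, z up, turned about z. Inside, a white insert (top 23 mm above the underside) has two dark-floored wells 12 mm deep: rectangular for the soap at y = -54 mm, round for the scrubber at y = +62 mm. The lid is hinged on the +x rim.
- bar_well (a point): Centre of the floor of the rectangular well (94 mm along the box's x, 62 mm along its y, 12 mm deep, chamfered mouth); axes as the wash box.
- round_well (a point): Centre of the floor of the round well (94 mm diameter, 12 mm deep, chamfered mouth); axes as the wash box.
- lid (a joint): Lid angle in rad: 0 = closed flat on the box, grows as the front edge rises, 1.57 = upright, 1.7 = fully open, leaning slightly back away from the wells. A stiff hinge: it stays where it is left. The lid is a teal slab about 140 by 250 by 8 mm with a black knob on its outer face.
- lid_hinge (a point): Point on the lid's hinge axis, in the middle of the box's +x rim; the axis runs along the box's y.
- lid_handle (a point): Grip point of the black knob on the lid's outer (upper) face, near its free edge.
- drainer: Steel sloping drainer, fixed, 260 mm wide (y), 110 mm deep and 90 mm high, origin on the shelf under the middle of its front lip. Its plate rises from the lip (30 mm above the shelf, lip 12 mm high) towards +x at 28 degrees. Soap and scrubber lie side by side on it against the lip; which is on which side varies.
- soap: Cream soap bar, a rigid block 90 (own x) by 58 (own y) by 28 mm (own z), about 140 g, origin at the centre of its underside. On the drainer its x runs up the slope and its z is square to the slope (28 degrees from vertical).
- scrubber: Round scrubber: disc 90 mm in diameter and 14 mm thick (green below, steel above) with a black round knob 26 mm in diameter and 32 mm high on top (46 mm in all), about 140 g, origin at the centre of its underside, z along the knob. On the drainer its z is square to the slope.
- cup: Bystander: green plastic cup, 68 mm wide, 90 mm high, open, stands between drainer and box; origin at its underside.
- bottle: Bystander: orange bottle, 64 mm diameter, 190 mm high; origin at its underside.
- jar: Bystander: amber jar, 72 mm diameter, 90 mm high; origin at its underside.
- brush: Bystander: wooden scrub brush 150 by 50 by 38 mm lying on its bristles; origin at its underside.
- tin: Bystander: steel can, 74 mm diameter, 100 mm high; origin at its underside.
- mug: Bystander: blue mug, 80 mm diameter, 90 mm high; origin at its underside.
There are look-alikes about, which are no part of the job. What is shaped like the soap but red is not meant. Leave any yellow look-alike of the scrubber alone.

How it is judged:
By the outcome, as a careful person would: the job done as asked, in the order asked, and still so for the second after the job is handed in, with the robot touching nothing.
It also fails if it takes over 72 s, if anything falls off the work surface, if the arm or the gripper's body presses on something with over 40 N, if the wrist force passes 120 N, or if a joint passes its speed limit or range.

## Working session

There is one attempt and no reset: what is moved stays moved. The work goes in short steps, Python scripts to look and compute and a tool call to move; the robot and the scene stay as the last step left them, time stands still between calls to the robot, and variables do not carry over. Pictures are saved under pics/ and viewed, at most 11 in all, crops included, and the job is handed in when it is done.

Besides the shell and the picture viewer there is one more tool, called as name(argument=value, ...) on one line, values as JSON. jog_arm: Moves the arm, as the interface text tells. Its arguments: {"type":"object","properties":{"series":{"type":"string"}},"required":["series"]}

```bash
mkdir -p pics; cat > h.py <<'E'
import numpy as np, cv2
from workcell import *
def grab(n,f=None):
    m=camera_model(n); p,d=snapshot(n)
    if f: cv2.imwrite('pics/'+f,p[:,:,::-1])
    return m,p,d
def cloud(m,d):
    v,u=np.mgrid[0:480,0:640]
    c=np.stack([(u-m['cx'])/m['fx']*d,-(v-m['cy'])/m['fy']*d,-d,np.ones_like(d)],-1)
    return (c@np.linalg.inv(m['view']).T)[...,:3]
E
python3 - <<'E'
from h import *
s=get_state();print(s,grip_point_offset)
for n in('scene','top'):
    m,p,d=grab(n,n+'0.png');print(n,m,(d>0).mean())
E
```

```text
{'time_s': 0.0, 'joints': array([-1.43211305e+00,  1.59035505e-01,  1.59821217e+00, -2.23839621e-05,
        1.38620314e+00, -2.10110319e-01]), 'qd': array([ 2.44518855e-04,  6.50038394e-05, -5.65017723e-04,  4.89236432e-04,
        6.76557670e-04, -5.24674681e-04]), 'tau': array([ 8.64278609e-04, -3.85581958e+01, -3.22103655e+01,  7.00605148e-02,
        3.80073313e-02, -1.32528585e-04]), 'ee_pos': array([ 0.19639426, -0.53975841,  0.21363658]), 'eef_rot': array([-3.09210832e+00, -5.44794711e-01, -6.96419013e-05]), 'force': array([-0.80671976, -0.33001348,  0.7259721 ]), 'moment': array([-0.00121919,  0.01206111,  0.00583776]), 'finger_force': 0.0, 'opening': 1.0004550654399036} 0.0187
scene {'fx': 496.62368241976986, 'fy': 496.62368241976986, 'cx': 324.32535490028664, 'cy': 237.31040921430477, 'view': array([[-0.9180234 ,  0.39640932,  0.0096278 ,  0.58005747],
       [-0.26807713, -0.63835048,  0.72155618,  0.08589573],
       [ 0.29217751,  0.65982446,  0.69228895, -1.6966687 ],
       [ 0.        ,  0.        ,  0.        ,  1.        ]])} 0.9958365885416667
top {'fx': 509.3078652305729, 'fy': 509.3078652305729, 'cx': 318.0685956918171, 'cy': 247.81240645916915, 'view': array([[-0.01069967, -0.99990456,  0.00874047,  0.01414617],
       [ 0.9972132 , -0.01002465,  0.07392792, -0.63297025],
       [-0.07383324,  0.00950711,  0.99722528, -1.60226616],
       [ 0.        ,  0.        ,  0.        ,  1.        ]])} 0.996083984375
```

View pics/scene0.png

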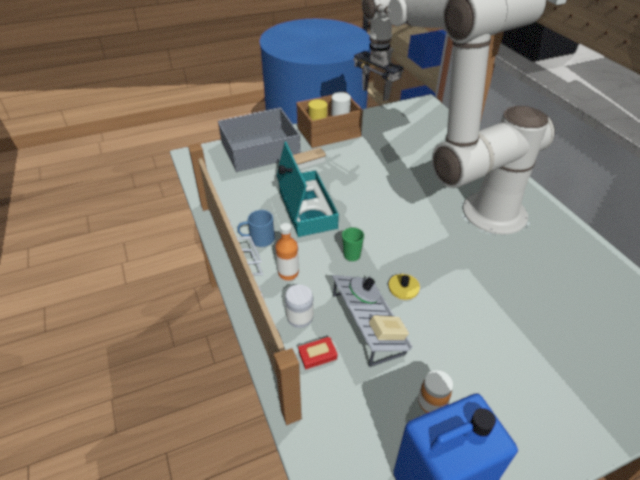

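View pics/top0.png

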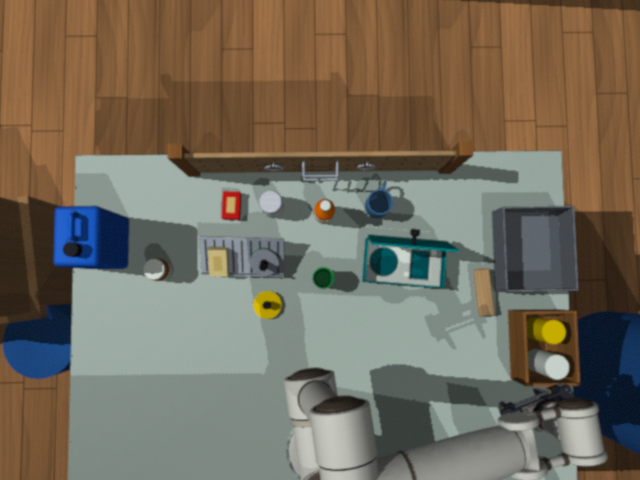

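Candidates: soap – cream block at scene (389,328)/top (218,262) versus the red one at scene (318,351)/top (231,205). Scrubber – steel disc with black knob at scene (366,288)/top (265,262) versus the yellow one at scene (404,287)/top (267,305). I choose the two on the drainer. The lid at top (410,245) is half open. Next I check both in a close crop and measure.

```bash
cat > m1.py <<'E'
from h import *
m,p,d=grab('scene'); P=cloud(m,d)
mt,pt,dt=grab('top'); Q=cloud(mt,dt)
a=cv2.resize(p[265:370,325:425],(400,420)); b=cv2.resize(pt[195:315,190:290],(400,420),interpolation=cv2.INTER_CUBIC)
cv2.imwrite('pics/crop1.png',np.hstack([a,b])[:,:,::-1])
def rect(X): return cv2.minAreaRect(X[:,:2].astype(np.float32)*1000)
for nm,I,C in(('scene',p,P),('top',pt,Q)):
    hsv=cv2.cvtColor(I,cv2.COLOR_RGB2HSV); H,S,V=[hsv[...,i].astype(int) for i in range(3)]
    x,y,z=C[...,0],C[...,1],C[...,2]
    print(nm,'table z',np.median(z[(abs(x-.45)<.05)&(abs(y-.1)<.1)]))
    reg=(x>.5)&(x<.72)&(y>.03)&(y<.4)
    def rep(k,M):
        M=cv2.erode(M.astype(np.uint8),np.ones((2,2)))>0
        X=C[M]; 
        if len(X)<8: print(k,len(X));return
        c,w,vv=cv2.PCACompute2(X.astype(np.float32),None); print(k,len(X),'med',np.median(X,0).round(4),'min',np.percentile(X,2,0).round(4),'max',np.percentile(X,98,0).round(4),'n',vv[2].round(3),'rect',rect(X))
    rep('cream',reg&(H>15)&(H<35)&(S>40)&(S<150)&(V>130)&(z>.04)&(y>.2))
    rep('black',reg&(V<60)&(z>.07)&(x>.55))
    rep('drainer',reg&(S<60)&(V>60)&(z>.025)&(z<.12)&(x>.55))
    teal=(H>80)&(H<98)&(S>120)&(y<0)&(y>-.5)&(x>.45)&(x<.8)
    rep('teal',teal&(z>.01)); rep('rim',teal&(z>.058)&(z<.072)); rep('lid',teal&(z>.09))
    rep('insert',(S<50)&(V>120)&(y<-.05)&(y>-.45)&(x>.5)&(x<.75)&(z>.012)&(z<.035))
    rep('cup',(H>50)&(H<78)&(S>100)&(z>.02)&(y<.15)&(y>-.1)&(x>.5)&(x<.7))
E
python3 m1.py
```

```text
scene table z 0.0014982339312976656
cream 655 med [0.5991 0.3313 0.079 ] min [0.5544 0.2968 0.0486] max [0.6343 0.3504 0.0967] n [0.] rect ((593.544677734375, 322.6801452636719), (57.250701904296875, 86.95985412597656), 89.1851577758789)
black 60 med [0.5839 0.185  0.0857] min [0.5714 0.1771 0.0728] max [0.5914 0.1907 0.0998] n [0.] rect ((580.947509765625, 183.1535186767578), (18.846071243286133, 16.6337890625), 17.964645385742188)
drainer 2366 med [0.6175 0.2623 0.0708] min [0.5538 0.1292 0.031 ] max [0.6656 0.3762 0.0929] n [0.] rect ((607.0687255859375, 250.12286376953125), (258.6584167480469, 118.64250946044922), 88.1805648803711)
teal 1665 med [ 0.635  -0.1966  0.0913] min [ 0.5145 -0.3765  0.012 ] max [ 0.6649 -0.1303  0.2016] n [0.001] rect ((587.9823608398438, -259.9586486816406), (263.4191589355469, 144.53431701660156), 84.24424743652344)
rim 40 med [ 0.5877 -0.136   0.0627] min [ 0.5329 -0.1935  0.0583] max [ 0.6456 -0.1283  0.0669] n [0.] rect ((588.6615600585938, -251.3177947998047), (246.74656677246094, 113.76022338867188), 89.07957458496094)
lid 792 med [ 0.6394 -0.229
[... 1604 characters left out ...]
12194824219), (246.40963745117188, 80.8891372680664), 86.51769256591797)
lid 581 med [ 0.6305 -0.261   0.1863] min [ 0.6099 -0.3776  0.1205] max [ 0.653  -0.1492  0.2062] n [0.] rect ((632.9136962890625, -268.62774658203125), (248.36561584472656, 31.264873504638672), 84.54328155517578)
insert 851 med [ 0.5501 -0.2745  0.022 ] min [ 0.5141 -0.3784  0.0143] max [ 0.6237 -0.1919  0.0298] n [0.] rect ((573.771484375, -270.51385498046875), (227.6489715576172, 108.2662353515625), 84.4371337890625)
cup 100 med [ 0.5373 -0.012   0.0727] min [ 0.5083 -0.0393  0.0271] max [0.5667 0.0217 0.0947] n [0.] rect ((537.34765625, -8.811576843261719), (61.30713653564453, 58.800601959228516), 87.27584075927734)
```

View pics/crop1.png

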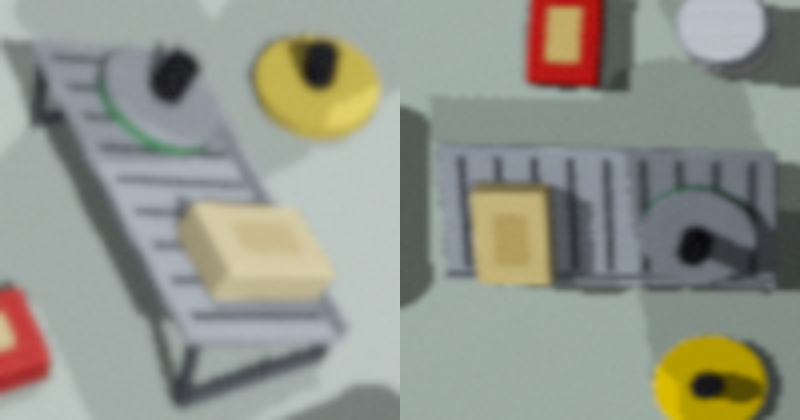

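The crop confirms it: cream soap at the left end of the drainer, steel scrubber with black knob and green rim at the right end. The red and yellow look-alikes stand off the drainer. First the lid: move above the box with the fingers shut.

jog_arm(series="1 0 0 50 0; 1 35 25 80 -8; 1 70 50 100 -16; 1 110 80 115 -25.7; 1 150 110 115 -25.7; 1 190 140 115 -25.7; 1 230 170 115 -25.7; 1 270 195 115 -25.7; 1 305 225 115 -25.7; 1 340 250 115 -25.7; 1 370 278 115 -25.7; 1 370 278 115 -25.7")

```text
time_s: 1.4
ee_pos: [0.5691, -0.2584, 0.3288]
eef_rot: [-3.136, 0.147, -0.0]
force: [-0.1, -0.7, -0.7]
opening: 0.006
finger_force: 0.0
```

```bash
python3 - <<'E'
from h import *
s=get_state();print(s['time_s'],s['ee_pos'],s['eef_rot'])
m,p,d=grab('wrist','w1.png');np.savez('w1.npz',p=p,d=d,v=m['view']);print(m,(d>0).mean())
E
```

```text
1.4 [ 0.56914931 -0.25844075  0.32882207] [-3.13614767e+00  1.47338905e-01 -1.00619929e-04]
{'fx': 354.09514796981586, 'fy': 354.09514796981586, 'cx': 322.99071477059823, 'cy': 241.59232171090852, 'view': array([[-0.09408071, -0.99556219, -0.00217708, -0.20372142],
       [ 0.95837287, -0.08997375, -0.27097264, -0.50766334],
       [ 0.26957424, -0.02757975,  0.96258459, -0.66018322],
       [ 0.        ,  0.        ,  0.        ,  1.        ]])} 0.9960546875
```

View pics/w1.png

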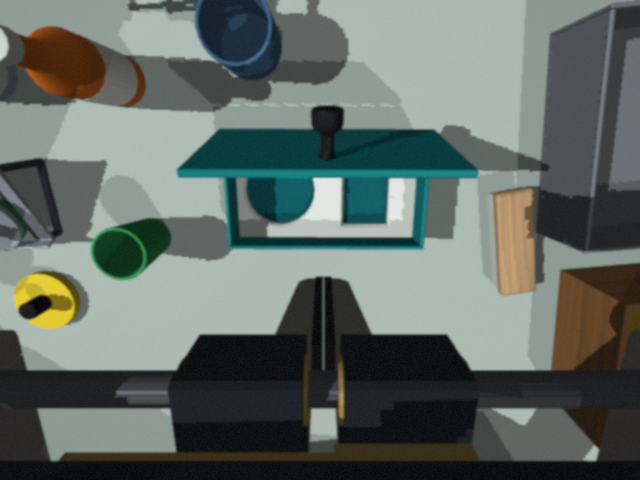

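The wrist view shows the box (front rim corners at about (228,248) and (423,247)), the lid edge (180,174)–(477,174), and the round well left (281,195), the rectangular well right (365,200). I measure the box from it and push the lid.

```bash
cat >> h.py <<'E'
def ray(m,u,v,z):
    T=np.linalg.inv(m['view']); dr=T[:3,:3]@np.array([(u-m['cx'])/m['fx'],-(v-m['cy'])/m['fy'],-1]); o=T[:3,3]
    return (o+dr*(z-o[2])/dr[2]).round(4)
E
python3 - <<'E'
from h import *
f=np.load('w1.npz');m=camera_model('wrist');m['view']=f['v'];p,d=f['p'],f['d']
for u,v in((228,248),(424,247.5)):print(ray(m,u,v,.066))
C=cloud(m,d);hsv=cv2.cvtColor(p,cv2.COLOR_RGB2HSV);H,S,V=[hsv[...,i].astype(int) for i in range(3)]
t=(H>80)&(H<100)&(S>100);t[:, :170]=0;t[:,490:]=0
z=C[...,2]
for k,M in(('rim',t&(abs(z-.066)<.006)),('lid',t&(z>.1)),('floor',t&(z<.02)),('ins',(S<60)&(V>130)&(abs(z-.024)<.006)&(abs(C[...,1]+.26)<.13)&(abs(C[...,0]-.58)<.08))):
    X=C[M];print(k,len(X),cv2.minAreaRect(X[:,:2].astype(np.float32)*1000),X[:,2].min(),X[:,2].max(),np.median(X[:,2]))
n,l,st,ce=cv2.connectedComponentsWithStats((t&(z<.02)).astype(np.uint8))
for i in range(1,n):
    if st[i,4]>200:
        X=C[l==i];print(st[i],cv2.minAreaRect(X[:,:2].astype(np.float32)*1000),np.median(X,0))
E
```

```text
[ 0.5274 -0.1331  0.066 ]
[ 0.5047 -0.3814  0.066 ]
rim 1324 ((587.0003051757812, -263.34490966796875), (249.52955627441406, 145.21420288085938), 84.68712615966797) 0.06000108163892609 0.07187495789141479 0.06403887312026235
lid 12052 ((623.99755859375, -268.57342529296875), (94.76406860351562, 247.37464904785156), 3.8990836143493652) 0.10004887258536144 0.4974757977059158 0.18096589485187117
floor 4285 ((556.6312866210938, -279.34136962890625), (251.73468017578125, 81.95550537109375), 83.58641815185547) -0.0031851269904448754 0.013197059725245264 0.010080796816500592
ins 4676 ((559.07080078125, -262.72296142578125), (236.5327911376953, 80.44447326660156), 84.74208068847656) 0.018001714000230873 0.025438351679565485 0.021484064022029736
[ 248  178   65   44 2391] ((573.9547119140625, -199.32623291015625), (88.5385513305664, 60.58095169067383), 84.52493286132812) [ 0.57940856 -0.19983021  0.01008317]
[ 344  178   44   45 1871] ((562.310546875, -315.88128662109375), (58.59227752685547, 61.779541015625), 84.58576202392578) [ 0.56335312 -0.31601619  0.01008903]
```

jog_arm(series="1 0 0 -50 0; 1 0 0 -100 0; 1 0 -2 -155 0; 1 0 -2 -155 0")

```text
time_s: 1.85
ee_pos: [0.5613, -0.2627, 0.1667]
eef_rot: [-3.13, 0.159, 0.019]
force: [-0.8, 0.6, -1.3]
opening: 0.003
finger_force: 0.0
```

jog_arm(series="1 15 -1 0 0.5; 1 25 -2 0 0.5; 1 35 -3 0 0.5; 1 45 -4 0 0.5; 1 55 -5 0 0.5; 1 62 -6 0 0.5; 1 69 -6 0 0.5; 1 76 -7 0 0.5; 1 82 -8 0 0.5; 1 82 -8 0 0.5")

```text
time_s: 2.85
ee_pos: [0.6492, -0.2724, 0.1746]
eef_rot: [3.138, -0.143, 0.001]
force: [-0.5, 0.4, 0.2]
opening: 0.006
finger_force: 0.0
```

```bash
cat > lid.py <<'E'
from h import *
m,p,d=grab('scene');C=cloud(m,d);hsv=cv2.cvtColor(p,cv2.COLOR_RGB2HSV);H,S=hsv[...,0],hsv[...,1]
R=np.array([[.9958,-.0913],[.0913,.9958]]);q=(C[...,:2]-[.5858,-.2637])@R
M=(H>80)&(H<100)&(S>100)&(abs(q[...,1])<.1)&(abs(q[...,0])<.18)&(C[...,2]>.075)
X=np.c_[q[M][:,0],C[M][:,2]]
l=cv2.fitLine(X.astype(np.float32),cv2.DIST_HUBER,0,.01,.01).ravel()
print('lid',len(X),np.arctan2(abs(l[1]),-l[0]*np.sign(l[1])),X.min(0),X.max(0),get_state()['force'])
E
python3 lid.py
```

```text
lid 404 1.6599448 [0.05896302 0.07528195] [0.10293946 0.274726  ] [ 0.06877485 -0.47547519 -0.23527952]
```

jog_arm(series="1 -40 5 0 0; 0.5 -60 20 40 4.6; 0 -60 65 76 4.6; 0 -60 115 80 4.6; 0 -60 165 80 4.6; 0 -60 215 80 4.6; 0 -60 265 80 4.6; 0 -60 315 80 4.6; 0 -60 365 80 4.6; 0 -60 415 80 4.6; 0 -60 450 80 4.6; 0 -60 450 80 4.6")

```text
time_s: 4.1
ee_pos: [0.5875, 0.1826, 0.2544]
eef_rot: [-3.14, 0.007, 0.0]
force: [-0.5, -0.8, 0.5]
opening: 0.939
finger_force: 0.0
```

```bash
python3 - <<'E'
from h import *
s=get_state();print(s['time_s'],s['ee_pos'],s['eef_rot'])
m,p,d=grab('wrist','w2.png');C=cloud(m,d);x,y,z=[C[...,i] for i in range(3)]
hsv=cv2.cvtColor(p,cv2.COLOR_RGB2HSV);H,S,V=[hsv[...,i].astype(int) for i in range(3)]
reg=(x>.53)&(x<.7)&(y>.1)&(y<.4)
for k,M in(('soap',reg&(H>15)&(H<35)&(S>40)&(S<170)&(V>90)&(z>.05)&(y>.26)),('knob',reg&(V<60)&(z>.065)&(y<.26)),('drain',reg&(z>.028)&(z<.1))):
    X=C[M];print(k,len(X),cv2.minAreaRect(X[:,:2].astype(np.float32)*1000) if len(X) else '',X.min(0) if len(X) else '',X.max(0) if len(X) else '', np.median(X,0))
E
```

```text
4.1 [0.58746177 0.182649   0.25442514] [-3.13961563e+00  7.05787199e-03  1.73624180e-04]
soap 4580 ((592.4052124023438, 318.4188537597656), (56.76545333862305, 90.18399810791016), 87.35867309570312) [0.54723502 0.28857167 0.05236527] [0.63774997 0.3481051  0.09576318] [0.60069267 0.31743985 0.07983596]
knob 66687 ((609.2935180664062, 176.51284790039062), (99.98550415039062, 138.2078857421875), 29.456382751464844) [0.56330407 0.10150914 0.06547982] [0.66404551 0.25998423 0.423084  ] [0.61045095 0.18158389 0.35945471]
drain 27609 ((605.5020751953125, 246.15029907226562), (260.4911804199219, 122.05428314208984), 87.75331115722656) [0.54260868 0.11412746 0.02800692] [0.67111245 0.37789871 0.09689898] [0.61754931 0.24816021 0.07243103]
```

View pics/w2.png

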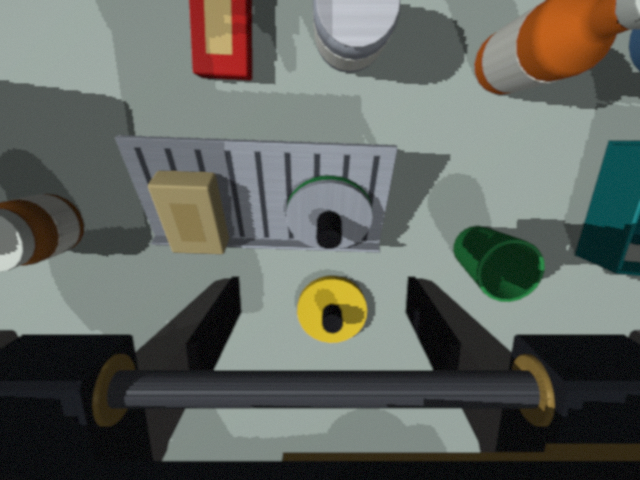

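The wrist view shows the soap at (187,213), turned about 2°, and the scrubber at (329,212) with its knob at (329,230). The yellow look-alike is in front at (332,310). Moving over the soap.

jog_arm(series="0 4 45 -30 -1.5; 0 4 90 -60 -1.5; 0 4 135 -80 -1.5; 0 4 135 -80 -1.5; 0 4 135 -80 -1.5")

```text
time_s: 4.65
ee_pos: [0.592, 0.3121, 0.1733]
eef_rot: [3.14, -0.057, -0.003]
force: [0.9, -0.7, -0.0]
opening: 0.998
finger_force: 0.0
```

```bash
python3 - <<'E'
from h import *
s=get_state();print(s['time_s'],s['ee_pos'],s['eef_rot'],s['qd'].round(3))
E
```

```text
4.65 [0.59202937 0.31214453 0.17327113] [ 3.13981534 -0.05669654 -0.00314725] [-0.041 -0.04  -0.015 -0.011  0.005 -0.008]
```

jog_arm(series="0 0 5 -40 0; 0 0 5 -75 0; 0 0 5 -100 0; 0 0 5 -112 0; 0 0 5 -113 0; 0 0 5 -113 0")

```text
time_s: 5.25
ee_pos: [0.594, 0.317, 0.0636]
eef_rot: [-3.14, 0.06, -0.004]
force: [0.0, 0.1, -0.1]
opening: 0.997
finger_force: 0.0
```

jog_arm(series="0.5 0 0 0 0; 1 0 0 0 0; 1 0 0 0 0; 1 0 0 0 0; 1 0 0 0 0; 1 0 0 0 0; 1 0 0 0 0; 1 0 0 0 0")

```text
time_s: 6.05
ee_pos: [0.5927, 0.3179, 0.062]
eef_rot: [-3.141, 0.058, -0.001]
force: [-0.9, 0.4, 2.1]
opening: 0.627
finger_force: 30.0
```

jog_arm(series="1 0 0 15 0; 1 0 0 40 0; 1 -20 0 65 0; 1 -70 0 70 0; 1 -120 0 60 0; 1 -150 0 30 0; 1 -150 0 0 0; 1 -150 0 -15 0; 1 -150 0 -22 0; 1 -150 0 -25 0; 1 -150 0 -28 0; 1 -150 0 -31 0")

```text
time_s: 7.25
ee_pos: [0.4441, 0.318, 0.0317]
eef_rot: [-3.14, 0.059, -0.004]
force: [3.4, -0.6, 6.3]
opening: 0.629
finger_force: 30.0
```

jog_arm(series="1 0 0 -3 0; 1 0 0 -6 0; 1 0 0 -9 0; 1 0 0 -12 0; 1 0 0 -14 0; 1 0 0 -16 0; 1 0 0 -16 0")

```text
time_s: 7.95
ee_pos: [0.4488, 0.3193, 0.0191]
eef_rot: [-3.137, 0.058, -0.019]
force: [5.5, -0.5, 8.8]
opening: 0.629
finger_force: 30.0
```

jog_arm(series="0.6 0 0 2 0; 0.2 0 0 2 0; 0 0 0 2 0; 0 0 0 2 0; 0 0 0 40 0; 0 -40 0 90 0; 0 -70 0 120 0; 0 -80 0 120 0; 0 -80 0 120 0")

```text
time_s: 8.85
ee_pos: [0.3615, 0.3182, 0.1357]
eef_rot: [-3.14, 0.055, -0.003]
force: [-0.2, -0.5, -0.8]
opening: 0.998
finger_force: 0.0
```

```bash
python3 - <<'E'
from h import *
s=get_state();print(s['time_s'],s['ee_pos'],s['eef_rot'],s['force'])
m,p,d=grab('wrist','w3.png');C=cloud(m,d);x,y,z=[C[...,i] for i in range(3)]
hsv=cv2.cvtColor(p,cv2.COLOR_RGB2HSV);H,S,V=[hsv[...,i].astype(int) for i in range(3)]
M=(x>.35)&(x<.54)&(y>.22)&(y<.4)&(H>15)&(H<35)&(S>40)&(S<170)&(V>90)
for k,N in(('all',M&(z>.005)),('top',M&(z>.024))):
    X=C[N];print(k,len(X),cv2.minAreaRect(X[:,:2].astype(np.float32)*1000),X.min(0),X.max(0),np.median(X,0))
E
```

```text
8.85 [0.36154489 0.31818112 0.13569508] [-3.14001142e+00  5.52603871e-02 -2.53942333e-03] [-0.24812774 -0.54294154 -0.84259135]
all 10075 ((437.8998718261719, 305.7851257324219), (82.93952178955078, 104.86480712890625), 87.95648956298828) [0.38405167 0.26610254 0.02266173] [0.4913614  0.34837863 0.30450602] [0.44585459 0.31604868 0.02662685]
top 9994 ((437.8085021972656, 305.6193542480469), (82.81480407714844, 104.52385711669922), 87.83631896972656) [0.38405167 0.26610254 0.02400896] [0.49130325 0.34819547 0.30450602] [0.44582706 0.31608103 0.02663396]
```

View pics/w3.png

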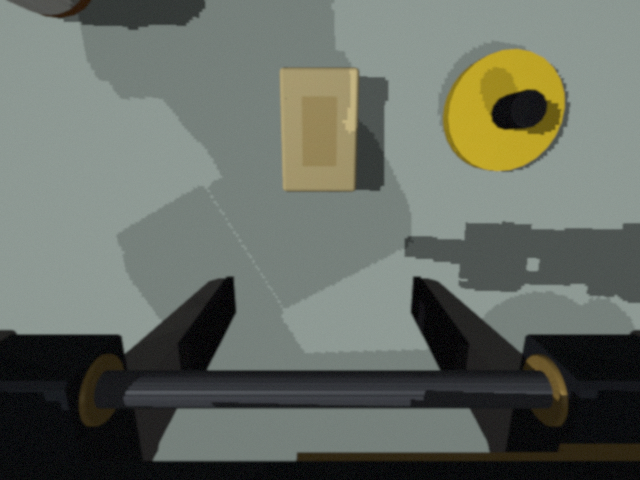

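The soap lies flat on the table, corners (281,68)–(356,190), square to the gripper. I work out its centre and regrip it.

```bash
python3 - <<'E'
from h import *
m=camera_model('wrist')
for u,v in((281,68),(357.5,68),(356,189),(283,189)):print(ray(m,u,v,.028))
E
```

```text
[0.4902 0.3423 0.028 ]
[0.4883 0.288  0.028 ]
[0.4026 0.29   0.028 ]
[0.4047 0.3466 0.028 ]
```

jog_arm(series="0 40 -1 -10 0; 0 84 -1 -50 0; 0 84 -1 -90 0; 0 84 -1 -112 0; 0 84 -1 -116 0; 0 84 -1 -116 0; 1 84 -1 -116 0; 1 84 -1 -116 0; 1 84 -1 -116 0; 1 84 -1 -116 0; 1 84 -1 -116 0; 1 84 -1 -116 0")

```text
time_s: 10.1
ee_pos: [0.4469, 0.317, 0.0193]
eef_rot: [-3.14, 0.058, -0.002]
force: [-0.4, -0.1, 3.8]
opening: 0.627
finger_force: 30.0
```

jog_arm(series="1 0 0 0 0; 1 0 0 20 0; 1 0 0 60 0; 1 0 0 110 0; 1 0 0 160 0; 1 0 -20 200 0; 1 5 -70 210 0; 1 15 -120 210 0; 1 30 -170 210 0; 1 45 -220 210 0; 1 60 -270 210 -1; 1 75 -320 210 -3.2")

```text
time_s: 11.3
ee_pos: [0.5181, 0.0052, 0.228]
eef_rot: [-3.138, 0.148, 0.001]
force: [0.9, -0.2, -0.7]
opening: 0.624
finger_force: 30.0
```

jog_arm(series="1 5 -50 0 0; 1 15 -100 0 0; 1 25 -150 0 0; 1 35 -200 0 0; 1 48 -250 0 0; 1 56 -300 0 0; 1 60 -315 -30 0; 1 60 -315 -80 0; 1 60 -315 -100 0; 1 60 -315 -100 0; 1 60 -315 -100 0; 1 60 -315 -100 0")

```text
time_s: 12.5
ee_pos: [0.5796, -0.3086, 0.1311]
eef_rot: [3.136, -0.145, 0.005]
force: [0.7, 0.6, -0.5]
opening: 0.625
finger_force: 30.0
```

```bash
python3 - <<'E'
from h import *
s=get_state();print(s['time_s'],s['ee_pos'],s['eef_rot'],s['force'])
m,p,d=grab('wrist','w4.png')
print(m['view'])
E
```

```text
12.5 [ 0.57961074 -0.30862285  0.13113556] [ 3.1357905  -0.14510165  0.00521787] [ 0.69280555  0.60188277 -0.54974002]
[[-0.09262203 -0.99569911  0.00210863 -0.25454004]
 [ 0.95933211 -0.08980583 -0.26761318 -0.57671175]
 [ 0.26665157 -0.022764    0.96352413 -0.47106986]
 [ 0.          0.          0.          1.        ]]
```

View pics/w4.png

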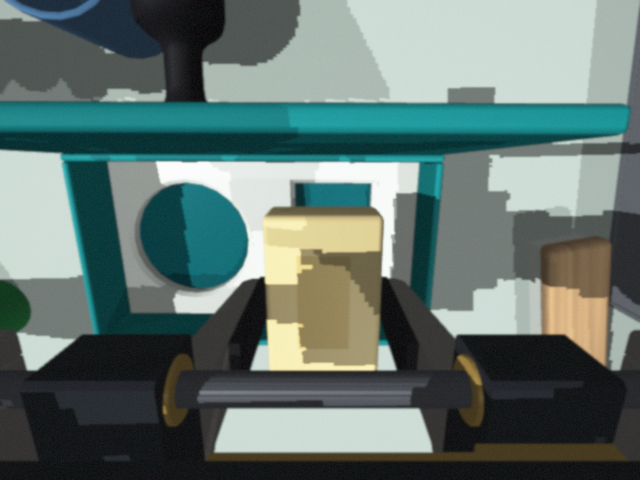

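The soap is held level at (324,290). The rectangular well's back edge shows at (297–371,184), and the round well is centred at about (194,236). I refine the well centres from this frame and get the remaining offset.

```bash
python3 - <<'E'
from h import *
s=get_state();print(s['time_s'],s['ee_pos'],s['eef_rot'])
m,p,d=grab('wrist');C=cloud(m,d);z=C[...,2]
hsv=cv2.cvtColor(p,cv2.COLOR_RGB2HSV);H,S,V=[hsv[...,i].astype(int) for i in range(3)]
t=((H>80)&(H<105)&(S>100)&(z<.02)&(z>0)).astype(np.uint8)
n,l,st,ce=cv2.connectedComponentsWithStats(t)
for i in range(1,n):
    if st[i,4]>300:
        c=max(cv2.findContours((l==i).astype(np.uint8),0,1)[0],key=len)
        X=np.array([ray(m,*q[0],.011)[:2] for q in c],np.float32)*1000
        print(st[i],cv2.minEnclosingCircle(X),cv2.minAreaRect(X),np.median(z[l==i]))
# box rim inner: teal at z~.066
X=C[(H>80)&(H<105)&(S>100)&(abs(z-.066)<.004)];print('rim',cv2.minAreaRect(X[:,:2].astype(np.float32)*1000))
M=(H>15)&(H<35)&(S>40)&(S<170)&(V>90)&(z>.12)&(z<.18)&(abs(C[...,1]+.31)<.04);X=C[M];print('soap',cv2.minAreaRect(X[:,:2].astype(np.float32)*1000),np.percentile(X[:,2],[1,50,99]))
E
```

```text
12.55 [ 0.57966586 -0.30865358  0.13132039] [ 3.13561021 -0.14501226  0.00563183]
[ 141  184  106  104 8622] ((589.1476440429688, -201.35154724121094), 45.82027053833008) ((589.0585327148438, -200.64369201660156), (88.53506469726562, 90.12694549560547), 81.36285400390625) 0.01010362179307242
[ 296  184   74   22 1604] ((614.3499755859375, -320.4000244140625), 30.80047607421875) ((614.3477172851562, -320.5657958984375), (59.945159912109375, 17.28725242614746), 84.6592788696289) 0.010090090717681327
rim ((626.4190673828125, -267.5063171386719), (249.6245574951172, 225.16050720214844), 84.19353485107422)
soap ((581.6575927734375, -308.7360534667969), (58.57015609741211, 84.6478500366211), 85.12487030029297) [0.12525612 0.13850253 0.14000206]
```

jog_arm(series="1 -1.5 -8.5 -20 0; 1 -1.5 -8.5 -50 0; 1 -1.5 -8.5 -75 0; 1 -1.5 -8.5 -83 0; 1 -1.5 -8.5 -83 0; 1 -1.5 -8.5 -83 0; 1 -1.5 -8.5 -83 0")

```text
time_s: 13.3
ee_pos: [0.5782, -0.3173, 0.048]
eef_rot: [3.136, -0.145, 0.005]
force: [0.4, 0.0, -0.7]
opening: 0.625
finger_force: 30.0
```

```bash
python3 - <<'E'
from h import *
s=get_state();print(s['time_s'],s['ee_pos'],s['eef_rot'],s['force'])
m,p,d=grab('wrist');cv2.imwrite('pics/w5.png',p[120:420,90:490,::-1])
E
```

```text
13.3 [ 0.57818188 -0.31730512  0.0479651 ] [ 3.1359173  -0.14535273  0.00490795] [ 0.35767524  0.00922946 -0.65104389]
```

View pics/w5.png

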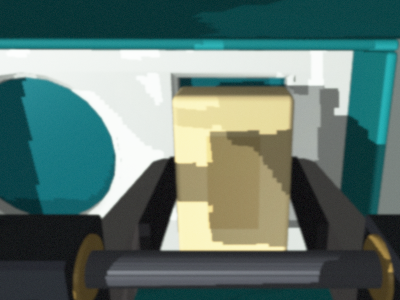

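The soap (crop columns 173–292) sits centred over the well mouth (174–293). Lowering.

jog_arm(series="1 0 0 -5 0; 1 0 0 -9 0; 1 0 0 -12 0; 1 0 0 -15 0; 1 0 0 -17 0; 1 0 0 -17 0; 1 0 0 -17 0")

```text
time_s: 14.05
ee_pos: [0.5774, -0.3166, 0.0304]
eef_rot: [3.138, -0.146, 0.001]
force: [0.0, 1.4, 9.2]
opening: 0.628
finger_force: 30.0
```

jog_arm(series="0.3 0 0 0 0; 0.2 0 0 0 0; 0.2 0 0 0 0; 0.2 0 0 15 0; 0.2 0 0 55 0; 0.2 -20 0 100 0; 0.2 -20 0 100 0; 0.2 -20 0 100 0")

```text
time_s: 14.85
ee_pos: [0.5576, -0.3172, 0.1312]
eef_rot: [3.136, -0.146, 0.005]
force: [-0.0, -0.0, -0.9]
opening: 0.798
finger_force: 0.0
```

```bash
python3 - <<'E'
from h import *
s=get_state();print(s['time_s'],s['ee_pos'],s['eef_rot'],s['force'])
m,p,d=grab('wrist','w6.png');C=cloud(m,d);x,y,z=[C[...,i] for i in range(3)]
hsv=cv2.cvtColor(p,cv2.COLOR_RGB2HSV);H,S,V=[hsv[...,i].astype(int) for i in range(3)]
M=(abs(x-.578)<.06)&(abs(y+.317)<.045)&(H>15)&(H<35)&(S>40)&(S<170)&(V>90)&(z>.02)&(z<.06);X=C[M]
print(cv2.minAreaRect(X[:,:2].astype(np.float32)*1000),np.percentile(X[:,2],[2,50,98]))
print(np.linalg.lstsq(np.c_[X[:,:2],np.ones(len(X))],X[:,2],rcond=None)[0])
E
```

```text
14.85 [ 0.55755105 -0.31719984  0.13124719] [ 3.13574601 -0.14606584  0.00492518] [-0.03413351 -0.04690427 -0.88607443]
((573.9800415039062, -316.4344177246094), (58.19594955444336, 94.67112731933594), 84.4602279663086) [0.0354307  0.03758024 0.03905349]
[-0.00181042  0.00180871  0.03914818]
```

jog_arm(series="0.3 0 0 50 0; 0.3 0 20 90 0; 0.3 0 70 100 3.3; 0.3 0 120 100 3.3; 0.3 0 170 100 3.3; 0.3 0 220 100 3.3; 0.3 0 270 100 3.3; 0.3 0 320 100 3.3; 0.3 0 370 100 3.3; 0.3 0 420 100 3.3; 0.3 0 470 100 3.3; 0.3 0 493 100 3.3")

```text
time_s: 16.1
ee_pos: [0.5551, 0.1806, 0.2265]
eef_rot: [-3.141, 0.05, 0.006]
force: [0.3, 0.3, 0.4]
opening: 0.702
finger_force: 0.0
```

jog_arm(series="0.3 0 20 0 0; 0.3 0 20 0 0; 0.3 0 20 0 0")

```text
time_s: 16.4
ee_pos: [0.5561, 0.1965, 0.227]
eef_rot: [3.14, -0.054, -0.005]
force: [0.9, 0.4, 0.6]
opening: 0.7
finger_force: 0.0
```

```bash
python3 - <<'E'
from h import *
s=get_state();print(s['time_s'],s['ee_pos'],s['eef_rot'],s['force'])
m,p,d=grab('wrist');C=cloud(m,d);x,y,z=[C[...,i] for i in range(3)]
hsv=cv2.cvtColor(p,cv2.COLOR_RGB2HSV);H,S,V=[hsv[...,i].astype(int) for i in range(3)]
M=(V<65)&(x>.54)&(x<.62)&(abs(y-.176)<.04)&(z>.06)&(z<.11);X=C[M]
print('knob',len(X),X.min(0),X.max(0),np.median(X,0),cv2.minAreaRect(X[:,:2].astype(np.float32)*1000))
# disc edge/drainer: points off the drainer plane
G=(x>.54)&(x<.67)&(y>.11)&(y<.38)&(z>.03)&(z<.1)&(V>65);X=C[G]
c=np.deg2rad(28);h=-(X[:,0])*np.sin(c)+X[:,2]*np.cos(c);print(np.histogram(h,20))
b=np.median(h[(X[:,1]>.25)&(X[:,0]>.57)]);D=X[(h-b>.009)&(h-b<.02)];print('plate',b,'disc',len(D),D.min(0),D.max(0),cv2.minAreaRect(D[:,:2].astype(np.float32)*1000))
u,v=np.where(M)[1].mean(),np.where(M)[0].mean();print(u,v)
cv2.imwrite('pics/w7.png',p[:300,150:550,::-1])
E
```

```text
16.4 [0.55612244 0.19653276 0.2270326 ] [ 3.14018761 -0.0538082  -0.00454991] [0.92019901 0.43506834 0.58409033]
knob 991 [0.56249776 0.13633408 0.0600399 ] [0.61953126 0.21590637 0.0965276 ] [0.58220848 0.17678287 0.08831617] ((590.3510131835938, 174.9375), (55.54562759399414, 79.36865234375), 2.9547653198242188)
(array([   73,  2659, 15446,  6769,   503,   520,   694,  1826,  3504,
          21,     2,     2,     2,     2,     3,     2,     3,     4,
           8,    31]), array([-0.24373006, -0.24091377, -0.23809749, -0.23528121, -0.23246492,
       -0.22964864, -0.22683236, -0.22401607, -0.22119979, -0.21838351,
       -0.21556722, -0.21275094, -0.20993466, -0.20711837, -0.20430209,
       -0.20148581, -0.19866952, -0.19585324, -0.19303696, -0.19022067,
       -0.18740439]))
plate -0.2371909995340439 disc 6312 [0.54313798 0.11862987 0.03334573] [0.63017065 0.37764861 0.08395513] ((589.7225952148438, 246.8885498046875), (259.17236328125, 84.97771453857422), 88.13176727294922)
344.226034308779 200.94853683148335
```

View pics/w7.png

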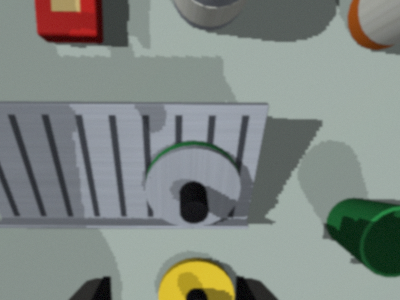

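The crop shows the scrubber disc at (194,183) with its knob at (194,202), and the yellow look-alike clear below it. Grasping the knob.

jog_arm(series="0.3 25 -19.5 -45 0; 0.3 25 -19.5 -90 0; 0.3 25 -19.5 -130 0; 0.3 25 -19.5 -152 0; 0.3 25 -19.5 -161 0; 0.3 25 -19.5 -161 0; 0.3 25 -19.5 -161 0; 0.6 25 -19.5 -161 0; 1 25 -19.5 -161 0; 1 25 -19.5 -161 0; 1 25 -19.5 -161 0; 1 25 -19.5 -161 0")

```text
time_s: 17.65
ee_pos: [0.5819, 0.1772, 0.0677]
eef_rot: [-3.141, 0.055, -0.0]
force: [0.2, -0.2, -0.2]
opening: 0.287
finger_force: 0.0
```

jog_arm(series="1 0 0 0 0; 1 0 0 0 0; 1 0 0 0 0; 1 0 0 0 0")

```text
time_s: 18.05
ee_pos: [0.5819, 0.1772, 0.0677]
eef_rot: [-3.141, 0.055, -0.0]
force: [-0.2, 0.6, 2.0]
opening: 0.273
finger_force: 30.0
```

jog_arm(series="1 0 0 20 0; 1 0 0 60 0; 1 -30 20 90 0; 1 -70 60 90 0; 1 -110 95 90 0; 1 -140 123 70 0; 1 -140 123 30 0; 1 -140 123 -5 0; 1 -140 123 -22 0; 1 -140 123 -27 0; 1 -140 123 -30 0; 1 -140 123 -33 0")

```text
time_s: 19.25
ee_pos: [0.4431, 0.3004, 0.0362]
eef_rot: [-3.141, 0.055, -0.003]
force: [-0.5, -1.5, 8.1]
opening: 0.271
finger_force: 30.0
```

jog_arm(series="1 0 0 -3 0; 1 0 0 -6 0; 1 0 0 -9 0; 1 0 0 -11 0; 1 0 0 -11 0")

```text
time_s: 19.75
ee_pos: [0.4498, 0.3021, 0.0299]
eef_rot: [-3.136, 0.056, -0.025]
force: [6.1, -1.2, 13.0]
opening: 0.278
finger_force: 30.0
```

jog_arm(series="0.65 0 0 3 0; 0.5 0 0 6 0; 0.3 0 0 8 0; 0.3 0 0 8 0; 0.3 0 0 45 0; 0.3 -40 0 90 0; 0.3 -80 0 130 0; 0.3 -80 0 130 0; 0.3 -80 0 130 0")

```text
time_s: 20.65
ee_pos: [0.3617, 0.301, 0.1555]
eef_rot: [-3.139, 0.053, -0.006]
force: [0.0, 0.0, 0.5]
opening: 0.699
finger_force: 0.0
```

```bash
python3 - <<'E'
from h import *
s=get_state();print(s['time_s'],s['ee_pos'],s['eef_rot'],s['force'])
m,p,d=grab('wrist','w8.png');C=cloud(m,d);x,y,z=[C[...,i] for i in range(3)]
hsv=cv2.cvtColor(p,cv2.COLOR_RGB2HSV);V=hsv[...,2].astype(int)
R=(x>.37)&(x<.54)&(abs(y-.30)<.08)
for k,M in(('knobtop',R&(z>.038)&(z<.052)),('disc',R&(z>.008)&(z<.02))):
    M=cv2.erode(M.astype(np.uint8),np.ones((3,3)))>0;X=C[M];print(k,len(X),X.min(0),X.max(0),cv2.minEnclosingCircle(X[:,:2].astype(np.float32)*1000),np.median(X[:,2]))
    if len(X): print(np.median(X,0))
E
```

```text
20.65 [0.36173809 0.30097595 0.15552338] [-3.13924137  0.05278686 -0.0056046 ] [0.00964289 0.03562266 0.48613523]
knobtop 765 [0.44165417 0.28979596 0.04202935] [0.46452869 0.31252848 0.04720675] ((452.9079895019531, 301.231689453125), 11.807132720947266) 0.04460308213481612
[0.45293193 0.3011903  0.04460308]
disc 7643 [0.40939668 0.25804976 0.00963921] [0.49642589 0.344752   0.01538062] ((453.22393798828125, 301.248046875), 43.84345245361328) 0.012570151117121398
[0.45451504 0.3005145  0.01257015]
```

jog_arm(series="0.3 45 0 -20 0; 0.3 91 0 -65 0; 0.3 91 0 -110 0; 0.3 91 0 -130 0; 0.3 91 0 -134 0; 0.3 91 0 -134 0; 0.6 91 0 -134 0; 1 91 0 -134 0; 1 91 0 -134 0; 1 91 0 -134 0; 1 91 0 -134 0; 1 91 0 -134 0")

```text
time_s: 21.9
ee_pos: [0.453, 0.3004, 0.02]
eef_rot: [-3.141, 0.055, -0.001]
force: [-0.7, 0.5, 2.0]
opening: 0.277
finger_force: 30.0
```

jog_arm(series="1 0 0 0 0; 1 0 0 0 0; 1 0 0 20 0; 1 0 0 60 0; 1 0 0 110 0; 1 0 0 160 0; 1 10 -40 200 0; 1 25 -90 210 -3.2; 1 40 -140 210 -3.2; 1 60 -190 210 -3.2; 1 80 -240 210 -3.2; 1 80 -240 210 -3.2")

```text
time_s: 23.1
ee_pos: [0.5335, 0.056, 0.2289]
eef_rot: [3.137, -0.149, -0.001]
force: [-0.9, 0.7, -1.7]
opening: 0.272
finger_force: 30.0
```

jog_arm(series="1 10 -50 0 0; 1 20 -100 0 0; 1 30 -150 0 0; 1 40 -200 0 0; 1 50 -240 0 0; 1 56 -263 -30 0; 1 56 -263 -70 0; 1 56 -263 -100 0; 1 56 -263 -100 0; 1 56 -263 -100 0; 1 56 -263 -100 0")

```text
time_s: 24.2
ee_pos: [0.5902, -0.2034, 0.1321]
eef_rot: [3.136, -0.142, 0.005]
force: [-0.1, 0.0, -1.3]
opening: 0.275
finger_force: 30.0
```

```bash
cat > ck.py <<'E'
from h import *
s=get_state();print(s['time_s'],s['ee_pos'],s['eef_rot'],s['force'],s['opening'])
m,p,d=grab('wrist');C=cloud(m,d);x,y,z=[C[...,i] for i in range(3)]
cv2.imwrite('pics/last.png',p[:,:,::-1])
t=s['ee_pos'];R=(abs(x-t[0])<.06)&(abs(y-t[1])<.055)
b=z-t[2]
for k,M in(('disc',R&(b>-.013)&(b<-.003)),):
    X=C[M];print(k,len(X),X.min(0),X.max(0),np.median(X[:,2]));print(np.linalg.lstsq(np.c_[X[:,:2],np.ones(len(X))],X[:,2],rcond=None)[0])
E
python3 ck.py
```

```text
24.2 [ 0.59021674 -0.2034229   0.13208587] [ 3.13648628 -0.14229743  0.0054988 ] [-0.1375648   0.01938835 -1.33825379] 0.2750578606820287
disc 11962 [ 0.54484581 -0.24849124  0.11910669] [ 0.63538478 -0.15909075  0.12907733] 0.12463955000941121
[-0.00058249 -0.0025388   0.12444959]
```

jog_arm(series="1 -0.5 2 -40 0; 1 -0.5 2 -70 0; 1 -0.5 2 -85 0; 1 -0.5 2 -90 0; 1 -0.5 2 -94 0; 1 -0.5 2 -97 0; 1 -0.5 2 -100 0; 1 -0.5 2 -101 0; 1 -0.5 2 -101 0; 1 -0.5 2 -101 0")

```text
time_s: 25.25
ee_pos: [0.5895, -0.2015, 0.031]
eef_rot: [3.137, -0.143, 0.004]
force: [-1.8, 1.4, 6.2]
opening: 0.277
finger_force: 30.0
```

jog_arm(series="0.6 0 0 0 0; 0.5 0 0 0 0; 0.5 0 0 0 0; 0.5 0 0 20 0; 0.5 0 0 60 0; 0.5 -10 0 110 0; 0.5 -20 0 150 0; 0.5 -20 0 150 0; 0.5 -20 0 150 0")

```text
time_s: 26.15
ee_pos: [0.5688, -0.2012, 0.1796]
eef_rot: [3.137, -0.143, 0.003]
force: [0.2, 0.7, 0.2]
opening: 0.5
finger_force: 0.0
```

```bash
python3 - <<'E'
from h import *
s=get_state();print(s['time_s'],s['ee_pos'],s['eef_rot'],s['force'])
m,p,d=grab('wrist','w9.png');C=cloud(m,d);x,y,z=[C[...,i] for i in range(3)]
for k,c,r,lo,hi in(('disc',(.5895,-.2015),.042,.018,.035),('knob',(.5895,-.2015),.02,.05,.065),('soap',(.578,-.317),.025,.03,.05)):
    M=(np.hypot(x-c[0],y-c[1])<r)&(z>lo)&(z<hi);X=C[M]
    print(k,len(X),np.percentile(X[:,2],[2,50,98]),X[:,:2].min(0),X[:,:2].max(0),np.linalg.lstsq(np.c_[X[:,:2],np.ones(len(X))],X[:,2],rcond=None)[0])
E
python3 lid.py
```

```text
26.15 [ 0.56882839 -0.20119047  0.17962214] [ 3.137222   -0.14312647  0.00333646] [0.22220482 0.67347521 0.23023188]
disc 5593 [0.02215494 0.0235838  0.0251717 ] [ 0.54762672 -0.24310067] [ 0.63134177 -0.15967048] [ 0.0008758  -0.00052449  0.02300216]
knob 722 [0.05174746 0.05546653 0.05693528] [ 0.57766016 -0.21428142] [ 0.60233092 -0.18922011] [-0.02897634  0.01338962  0.07516148]
soap 2452 [0.03617244 0.03777698 0.03924956] [ 0.55303886 -0.3419368 ] [ 0.60275531 -0.29211868] [-0.00178879  0.00206971  0.03944981]
lid 410 1.5794457 [-0.01482593  0.07627614] [0.10315682 0.2114465 ] [-0.1050411   0.24506425  0.39639338]
```

View pics/w9.png

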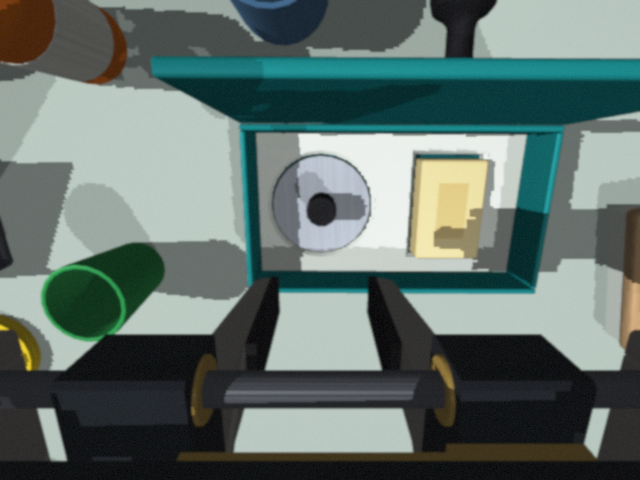

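Both pieces lie flat in their wells: scrubber at (321,203), soap at (450,208). Now I go over and behind the lid.

jog_arm(series="1 0 0 45 0; 1 0 0 90 0; 1 35 -35 90 0; 1 70 -70 90 0; 1 100 -100 90 0; 1 121 -127 90 0; 1 121 -127 90 0; 1 121 -127 45 0; 1 121 -127 10 0; 1 121 -127 -10 0; 1 121 -127 -10 0; 1 121 -127 -10 0")

```text
time_s: 27.45
ee_pos: [0.6889, -0.327, 0.1681]
eef_rot: [-3.137, 0.142, 0.002]
force: [0.9, 0.8, 1.1]
opening: 0.007
finger_force: 0.0
```

jog_arm(series="1 -12 1 0 0; 1 -24 2 0 0; 1 -34 3 0 0; 1 -44 4 0 0; 1 -54 5 0 0; 1 -62 6 0 0; 1 -72 7 -2 0; 1 -82 8 -5 0; 1 -91 8 -8 0; 1 -100 9 -12 0; 1 -100 9 -12 0")

```text
time_s: 28.55
ee_pos: [0.589, -0.3191, 0.1578]
eef_rot: [3.137, -0.143, 0.001]
force: [-0.3, -0.0, 0.3]
opening: -0.0
finger_force: 0.0
```

```bash
python3 lid.py
```

```text
lid 1310 0.8534768 [-0.02724182  0.07515202] [0.09246837 0.18436957] [ 0.02217006  0.40576606 -0.51497522]
```

jog_arm(series="1 -8 1 -7 0; 1 -16 1 -14 0; 1 -24 2 -22 0; 1 -31 3 -31 0; 1 -36 3 -39 0; 1 -41 4 -47 0; 1 -46 4 -57 0; 1 -49 4 -66 0; 1 -52 5 -75 0; 1 -53 5 -82 0; 1 -53 5 -84 0; 1 -53 5 -84 0")

```text
time_s: 29.8
ee_pos: [0.5361, -0.3136, 0.0747]
eef_rot: [-3.138, 0.142, 0.002]
force: [-6.4, 5.1, 15.1]
opening: 0.007
finger_force: 7.8
```

jog_arm(series="1 0 0 -1 0; 1 0 0 -2 0; 1 0 0 -3 0; 1 0 0 -3 0")

```text
time_s: 30.2
ee_pos: [0.5362, -0.3137, 0.0745]
eef_rot: [-3.138, 0.142, 0.003]
force: [-12.8, 9.6, 30.7]
opening: 0.004
finger_force: 15.5
```

jog_arm(series="1 0 0 10 0; 1 0 0 50 0; 1 -40 0 100 0; 1 -90 0 150 0; 1 -130 0 170 0; 1 -130 0 170 0; 1 -130 0 170 0")

```text
time_s: 30.9
ee_pos: [0.4055, -0.3153, 0.2425]
eef_rot: [3.134, -0.146, 0.005]
force: [1.1, -0.0, 0.7]
opening: 0.005
finger_force: 0.0
```

```bash
python3 - <<'E'
from h import *
s=get_state();print(s['time_s'],s['ee_pos'],s['force'])
R=np.array([[.9958,-.0913],[.0913,.9958]])
for n in('wrist','scene','top'):
    m,p,d=grab(n,'end_'+n+'.png');C=cloud(m,d);q=(C[...,:2]-[.5858,-.2637])@R
    hsv=cv2.cvtColor(p,cv2.COLOR_RGB2HSV);H,S=hsv[...,0],hsv[...,1]
    M=(H>80)&(H<100)&(S>100)&(abs(q[...,1])<.115)&(abs(q[...,0])<.065)&(C[...,2]>.06)&(C[...,2]<.12)
    A=np.c_[q[M],np.ones(M.sum())];print(n,M.sum(),np.linalg.lstsq(A,C[M][:,2],rcond=None)[0].round(4))
a=cv2.imread('pics/end_wrist.png');b=cv2.imread('pics/end_scene.png');c=cv2.imread('pics/end_top.png')
cv2.imwrite('pics/end.png',np.hstack([cv2.resize(x,(400,300)) for x in(a,b[100:400,180:580])]))
E
python3 lid.py
```

```text
30.9 [ 0.40549055 -0.31525241  0.2424942 ] [ 1.05031478 -0.01161395  0.72276156]
wrist 26379 [-0.0092  0.0011  0.0731]
scene 1598 [-0.0228  0.0043  0.0746]
top 2928 [-0.0146  0.0028  0.074 ]
lid 563 0.0024051555 [-0.14673606  0.07500257] [0.08096149 0.42427274] [ 0.15868969 -0.1548423  -0.51401438]
```

View pics/end.png

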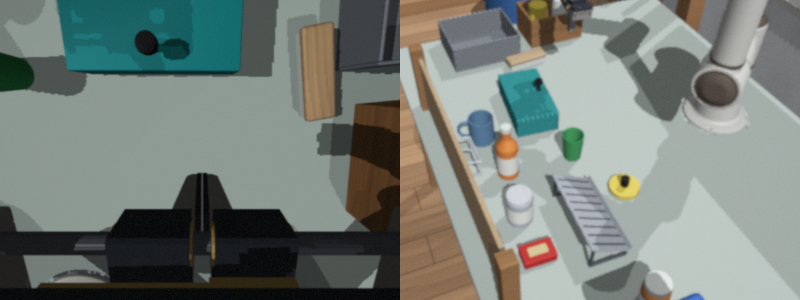

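The wrist view (left) shows the lid down, knob at (147,42). In the scene view (right) the drainer is empty and the bystanders stand where they were. I press the front edge once more to be sure, then fit the lid's tilt robustly.

jog_arm(series="1 40 10 -30 0; 1 80 15 -60 0; 1 118 15 -100 0; 1 121 15 -140 0; 1 121 15 -160 0; 1 121 15 -167 0; 1 121 15 -170 0; 1 121 15 -172 0; 1 121 15 -172 0; 1 121 15 -172 0")

```text
time_s: 32.1
ee_pos: [0.5271, -0.2957, 0.0742]
eef_rot: [-3.133, 0.138, 0.01]
force: [-23.2, 21.3, 56.3]
opening: 0.005
finger_force: 28.0
```

jog_arm(series="1 0 0 10 0; 1 0 0 50 0; 1 -40 0 100 0; 1 -90 0 150 0; 1 -130 0 190 0; 1 -130 0 190 0; 1 -130 0 190 0")

```text
time_s: 32.8
ee_pos: [0.3974, -0.3004, 0.2613]
eef_rot: [3.133, -0.144, 0.006]
force: [1.0, -0.9, -0.0]
opening: 0.005
finger_force: 0.0
```

```bash
python3 - <<'E'
from h import *
R=np.array([[.9958,-.0913],[.0913,.9958]])
for n in('wrist','scene','top'):
    m,p,d=grab(n);C=cloud(m,d);q=(C[...,:2]-[.5858,-.2637])@R
    hsv=cv2.cvtColor(p,cv2.COLOR_RGB2HSV);H,S=hsv[...,0],hsv[...,1]
    M=(H>80)&(H<100)&(S>100)&(abs(q[...,1])<.115)&(abs(q[...,0])<.06)&(C[...,2]>.068)&(C[...,2]<.08)
    Z=C[M][:,2];x=q[M][:,0];print(n,[np.median(Z[(x>a)&(x<a+.03)]).round(4) for a in(-.06,-.03,0,.03)])
E
```

```text
wrist [np.float64(0.0731), np.float64(0.0731), np.float64(0.0731), np.float64(0.0731)]
scene [np.float64(0.0739), np.float64(0.0744), np.float64(0.0741), np.float64(0.0742)]
top [np.float64(0.0735), np.float64(0.0736), np.float64(0.0735), np.float64(0.0736)]
```

The lid is flat at 74 mm along its whole depth, so it is fully closed.

```bash
python3 -c "
from workcell import *
print(job_done())"
```

```text
the job is handed in; nothing more can be done
None
```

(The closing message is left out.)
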